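Count out four mill balls on the tilting board

ROBOT

A 7-joint arm with a two-finger parallel gripper is mounted at the origin on a cart in front of the work surface, level with it; the furniture and walls round the work are solid. World frame = base frame: x ahead of the robot, y to its left, z up, the work surface at z = 0. Lengths are in mm, angles in rad, forces in N, time in s.
With the tool pointing down it reaches from about 425 to 975 mm from the base axis. Payload 16.7 kg.
Tool frame: the origin (TCP) lies midway between the tips of the shut fingers; the grasp point (between the pads) lies 19 mm behind it; y points along the fingers, z is the direction in which the jaws open and shut, and the axes are right-handed (so a half turn about y gives the same grasp; the last joint's range is limited). The gripper opens to 85 mm and grips with 20 to 120 N. Pads are 22 mm wide; open, the fingers measure 114 mm over their backs; the gripper's body (76 mm by 85 mm) begins 54 mm behind the grasp point. The pads swing forward as they close: fully open they stand 13 mm farther back than shut.
Start: joints at [-1.357, 0.426, 0.074, 1.606, -0.034, 1.111, -0.067], TCP at [239.556, 631.022, 231.302] pointing down, gripper open.
Joint ranges: [-2.85, 2.85], [-0.5, 2.14], [-1.23, 1.37], [0.21, 2.46], [-1.02, 4.16], [0.16, 2.05], [-2.73, 2.73]. Speed limits (rad/s): [1.89, 1.89, 2.39, 2.39, 3.01, 3.01, 3.01].

INTERFACE

Orientations are given as a unit quaternion [w, x, y, z].
In Python, from bench import manip gives the robot as it stands. The module is installed in compiled form; this text tells all that it offers.
- The arm moves only by the shell command python3 -m handwheel 'ROWS' [OPENING]. ROWS is JSON, a list of rows, each an object with "offset": the shift along the tool's x, y, z in m, a list of three; "rotation": the turn, a rotation vector about the tool's x, y, z in degrees, a list of three. A call has 1 to 8 rows; each row is the pose to reach, as a shift and turn from the pose measured when the call began, along the tool's axes at that moment; what a row does not reach only later rows make up. A row lasts 1/10 s, in which the tool goes at most 50 mm and 8.59 degrees, less where a joint would pass 70% of its speed; a pose out of reach is approached as far as the arm can. A call with a gripper value outside its range is refused whole. OPENING is the closure, from 0 (fully open) to 1 (shut), set as the call begins (- or left out, the last holds). The fingers move at their own pace and stop on an object; the grip force is fixed at half the most. Time passes only in rows, so rows that repeat a pose let the fingers close. It gives the time, the measured TCP pose, the force and the opening at its end, in the units of the state.
- manip.read_state(): the state, without advancing time (a new reading comes with each control period).
- manip.get_image(name): name is "scene" or "top"; returns a dict with "color" (420x560x3 uint8, blue, green, red), "camera_matrix" (3x3 intrinsics, pixels), "R" (3x3) and "t" (3): a world point X has camera coordinates R X + t. Camera axes: x right, y down, z forward; pixel columns grow to the right and rows downward; lengths in mm; the calibration is good to about 2 mm. A picture is of the moment at which its call begins. There is no depth.
- manip.sign_off(): hands the job in, once; it reports no verdict.
Trained networks look in a picture, given as the dict that the camera call returned (one of the last four; its "shot" number tells which), for a name from the list of things; names that differ only in an ending like _2 or _b are one class to them, and where a whole thing is asked for, a point or a joint stands for the part that bears it (a point fixed in the world has none). Each returns a list of dicts, best first, with "conf" (0 to 1); they miss things now and then, are a little off and sometimes report something else, mostly with a low value. They report only what shows in the picture. A call takes as long as a camera call.
- manip.trace(picture, target): "region" (420x560 bool, what is visible of it).
- manip.pinpoint(picture, target): "xyz" ([x, y, z] in mm, in world coordinates, good to about 4 mm: a listed point, or the origin of a listed thing).
The state is a dict: "time_s": time; "joint_pos": joint angles; "dq": joint speeds; "tau": joint torques, N m; "tool_pos": TCP position; "ee_rot": TCP orientation; "ft_force": force on the tool from outside, world axes, zero at the start; "moment": the same for the moment, N m; "width": finger opening in mm.
Only numpy, scipy, OpenCV 4.12 (cv2) and the standard library are available. Lean on these libraries where they do the work, as an engineer would, in place of code of your own. Each camera call takes 0.05 s, during which the arm holds its last target. There are 200 camera calls.

TASK

Count out four mill balls with the counting board: lift the board by its tab so that the balls run out of the channel and fill all four pockets, then lower it fully onto its rest so that the surplus rolls back into the channel, and let go. Do not touch the balls with the gripper, and leave the jar and the beaker beside it where they stand.

Things in the scene. Friction and masses are not known exactly. Their poses are not given: they have to be found in the camera images.
- board (a joint): Counting board: wooden tray, inside 183 x 120 mm, walls 18 mm above its deck, hinged at the right, far end on a fixed stand. 0 = down on its rest, the left (channel, tab) end 8 deg below level; grows (rad) as that end is lifted, stop at 0.56 (24 deg above level). Balls leave the channel past about 0.32; 0.45 to 0.55 runs them well to the pockets. Smooth, damped pivot: let go, it sinks back to 0 by itself. Lifting at the tab takes 2 to 5 N.
- pivot (a point): Hinge axis at mid-width: level, along the board's y; 75 mm above the bench. This and the other board points (tab, channel, pockets) have the board's own axes, turning with it: x along the board from channel end to pocket end (from its left end, towards the robot's right and away), y to the left across it, z square to the deck.
- tab (a point): Grip centre of the flat aluminium tab (handle at the left end), 86 mm above the bench at rest, 259 mm from the hinge axis. 40 mm wide along y, 12 thick, 64 long; its top edge is 26 mm beyond this point. It leans from the board's z outwards (towards the board's -x) by 32 deg: 40 deg from vertical at rest, 8 at the stop. Take it by its flat faces, coming along its lean; 25 mm free at each face.
- channel (a point): The channel, where surplus balls belong: trough across the left end of the board, 120 mm wide, 50 mm long along x, its floor 4.4 mm below the deck, joined to it by a ramp 25 mm long (10 deg). The point is in its middle at the height of a ball's centre.
- pocket0 (a point): Pocket 0 of four in one row, 30 mm apart across the board along the far wall (0 is the one nearest the robot): a round hole 24 mm wide and 10 mm deep with an upright wall. The point is where the centre of a seated ball lies, 1 mm above the deck.
- pocket1 (a point): Pocket 1 of four in one row, 30 mm apart across the board along the far wall (0 is the one nearest the robot): a round hole 24 mm wide and 10 mm deep with an upright wall. The point is where the centre of a seated ball lies, 1 mm above the deck.
- pocket2 (a point): Pocket 2 of four in one row, 30 mm apart across the board along the far wall (0 is the one nearest the robot): a round hole 24 mm wide and 10 mm deep with an upright wall. The point is where the centre of a seated ball lies, 1 mm above the deck.
- pocket3 (a point): Pocket 3 of four in one row, 30 mm apart across the board along the far wall (0 is the one nearest the robot): a round hole 24 mm wide and 10 mm deep with an upright wall. The point is where the centre of a seated ball lies, 1 mm above the deck.
- ball0_center (a point): Centre of one of the eight like white porcelain mill balls, 22 mm in diameter, 14 g; all start in the channel.
- ball1_center (a point): Centre of one of the eight like white porcelain mill balls, 22 mm in diameter, 14 g; all start in the channel.
- ball2_center (a point): Centre of one of the eight like white porcelain mill balls, 22 mm in diameter, 14 g; all start in the channel.
- ball3_center (a point): Centre of one of the eight like white porcelain mill balls, 22 mm in diameter, 14 g; all start in the channel.
- ball4_center (a point): Centre of one of the eight like white porcelain mill balls, 22 mm in diameter, 14 g; all start in the channel.
- ball5_center (a point): Centre of one of the eight like white porcelain mill balls, 22 mm in diameter, 14 g; all start in the channel.
- ball6_center (a point): Centre of one of the eight like white porcelain mill balls, 22 mm in diameter, 14 g; all start in the channel.
- ball7_center (a point): Centre of one of the eight like white porcelain mill balls, 22 mm in diameter, 14 g; all start in the channel.
- jar_mid (a point): Bystander: middle (52 mm up) of a tan jar with a white lid, 66 mm across, 105 mm high, standing beside the stand on the side away from the robot.
- beaker_mid (a point): Bystander: half-way up (40 mm) a brown-grey beaker, 76 mm across, 81 mm high, standing beside the stand on the side nearer the robot.

How it is judged:
By the outcome, as a careful person would: the job done as asked, in the order asked, and still so for the second after the job is handed in, with the robot touching nothing.
It also fails if it takes over 61 s, if anything falls off the work surface, if the arm or the gripper's body presses on something with over 40 N, if the wrist force passes 120 N, or if a joint passes its speed limit or range.

## Working session

There is one attempt and no reset: what is moved stays moved. The work goes in short steps, Python scripts to look and compute and a shell command to move; the robot and the scene stay as the last step left them, time stands still between calls to the robot, and variables do not carry over. Pictures are saved under pics/ and viewed, about 8 in all and at most 12, crops included, and the job is handed in when it is done.

```bash
mkdir -p pics; python3 - <<'E'
from bench import manip
import cv2,numpy as np
s=manip.read_state(); print({k:np.round(s[k],3).tolist() for k in s})
for n in("scene","top"):
    p=manip.get_image(n); cv2.imwrite(f"pics/{n}0.png",p["color"])
    print(n,np.round(-p["R"].T@p["t"]),np.round(p["R"][2],2))
    for t in("pivot","tab","channel","pocket0","pocket3","jar_mid","beaker_mid"):
        print(t,[(np.round(d["xyz"]).tolist(),round(d["conf"],2)) for d in manip.pinpoint(p,t)[:2]])
E
```

```text
{'time_s': 0.0, 'joint_pos': [-1.358, 0.427, 0.074, 1.607, -0.034, 1.111, -0.067], 'dq': [-0.0, -0.001, 0.001, 0.0, -0.0, 0.0, -0.001], 'tau': [0.001, -94.984, 3.762, -46.35, 0.019, 0.01, 0.0], 'tool_pos': [239.44, 630.669, 230.599], 'ee_rot': [-0.695, 0.696, -0.128, 0.128], 'ft_force': [0.019, 0.082, 0.177], 'moment': [0.018, 0.026, 0.016], 'width': 85.624}
scene [ 34. 530. 519.] [ 0.69 -0.52 -0.5 ]
pivot [([609.0, -74.0, 72.0], 0.73)]
tab [([678.0, 178.0, 85.0], 0.73)]
channel [([656.0, 91.0, 76.0], 0.67)]
pocket0 [([658.0, -57.0, 90.0], 0.84), ([605.0, -43.0, 94.0], 0.77)]
pocket3 [([658.0, -57.0, 90.0], 0.84), ([605.0, -43.0, 94.0], 0.77)]
jar_mid [([799.0, 30.0, 53.0], 0.96), ([608.0, -39.0, 94.0], 0.3)]
beaker_mid [([480.0, 48.0, 40.0], 0.6)]
top [ 550.   78. 1069.] [ 0.07 -0.02 -1.  ]
pivot []
tab []
channel [([655.0, 91.0, 80.0], 0.78), ([650.0, 89.0, 78.0], 0.38)]
pocket0 [([604.0, -43.0, 96.0], 0.96), ([631.0, -51.0, 90.0], 0.96)]
pocket3 [([604.0, -43.0, 96.0], 0.96), ([631.0, -51.0, 90.0], 0.96)]
jar_mid [([801.0, 32.0, 50.0], 0.74)]
beaker_mid [([476.0, 51.0, 42.0], 0.56), ([649.0, 110.0, 78.0], 0.44)]
```

View images.

View pics/scene0.png

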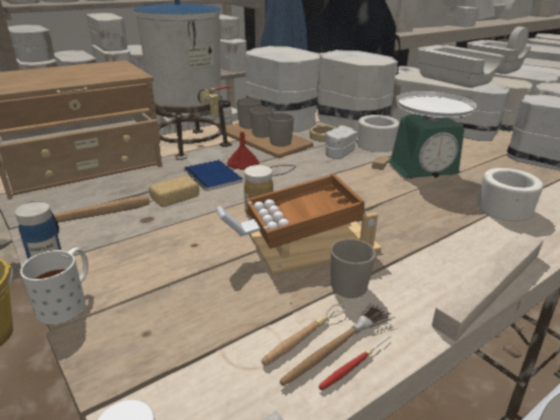

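View pics/top0.png

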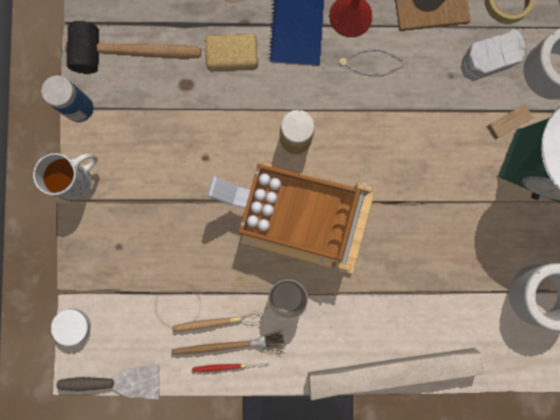

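```bash
cat > h.py <<'E'
from bench import manip
import numpy as np,cv2
from scipy.spatial.transform import Rotation as Ro
UP=np.array([0,0,1.])
def proj(p,X):
    c=np.atleast_2d(X)@p["R"].T+p["t"]; q=c@p["camera_matrix"].T; return q[:,:2]/q[:,2:]
class Board:
    # tab grip point at rest, out = horizontal direction from pivot to tab
    def __init__(s,tab,out):
        s.out=np.array([*out,0.])/np.hypot(*out); s.tab0=np.array(tab,float)
        s.a0=np.arcsin((s.tab0[2]-75)/259); s.piv=s.tab0-259*(np.cos(s.a0)*s.out+np.sin(s.a0)*UP)
        s.yb=np.cross(UP,-s.out)
    def at(s,th):
        a=s.a0+th; tab=s.piv+259*(np.cos(a)*s.out+np.sin(a)*UP)
        l=np.radians(40)-th; L=np.sin(l)*s.out+np.cos(l)*UP; N=np.cos(l)*s.out-np.sin(l)*UP
        return tab,L,N
def R(): 
    st=manip.read_state(); w=st["ee_rot"]; return np.array(st["tool_pos"]),Ro.from_quat([w[1],w[2],w[3],w[0]]),st
def goal(b,th,back,sign=1):
    """tool pose with the grasp point 'back' mm behind tab along its lean"""
    tab,L,N=b.at(th); y=-L; z=sign*N; x=np.cross(y,z)
    return tab+L*(back-18),Ro.from_matrix(np.c_[x,y,z])
def move(p1,r1):
    p,r,st=R(); return np.round(r.inv().apply(p1-p)/1000,4),np.round((r.inv()*r1).as_rotvec(degrees=True),2)
E
python3 - <<'E'
from h import *
P=[manip.get_image("scene"),manip.get_image("top")]
pk=[np.array([d["xyz"] for d in manip.pinpoint(p,"pocket0") if d["conf"]>.5]) for p in P]
bl=[np.array([d["xyz"] for d in manip.pinpoint(p,"ball0_center") if d["conf"]>.5]) for p in P]
for a in pk+bl: print(np.round(a).tolist())
b=Board([678,178,86],[.264,.966]); print(b.piv,b.tab0)
ims=[]
for p,c in zip(P,((190,160),(180,140))):
    im=cv2.resize(p["color"],None,fx=4,fy=4,interpolation=cv2.INTER_CUBIC)
    t,L,N=b.at(0); Y=b.yb
    q=[t+s*20*Y+e*L+6*N for s,e in((1,26),(-1,26),(-1,-38),(1,-38))]
    cv2.polylines(im,[np.int32(proj(p,q)*4+2)],1,(0,0,255),1)
    cv2.circle(im,tuple(np.int32(proj(p,t)[0]*4+2)),3,(0,255,0),-1)
    cv2.circle(im,tuple(np.int32(proj(p,b.piv)[0]*4+2)),4,(255,0,0),-1)
    ims.append(im[c[1]*4:c[1]*4+400,c[0]*4:c[0]*4+400])
cv2.imwrite("pics/m1.png",np.hstack(ims))
for s in(1,-1): print(s,[ (goal(b,0,80,s)[0]), move(*goal(b,0,80,s))])
p,r,_=R(); print(r.as_matrix().round(2))
E
```

```text
[[635.0, -52.0, 94.0], [661.0, -58.0, 91.0], [607.0, -39.0, 92.0], [577.0, -34.0, 92.0]]
[[572.0, -34.0, 95.0], [606.0, -42.0, 96.0], [666.0, -61.0, 94.0]]
[[624.0, 115.0, 78.0]]
[[623.0, 117.0, 76.0]]
[609.78290411 -71.61255543  75.        ] [678. 178.  86.]
1 [array([688.50617645, 216.44305475, 133.49475547]), (array([ 0.5669,  0.0978, -0.2282]), array([-39.97,  -5.28,  -1.92]))]
-1 [array([688.50617645, 216.44305475, 133.49475547]), (array([ 0.5669,  0.0978, -0.2282]), array([  2.88, 164.26, -59.78]))]
[[ 0.93 -0.    0.35]
 [-0.35 -0.    0.93]
 [-0.   -1.   -0.  ]]
```

View pics/m1.png

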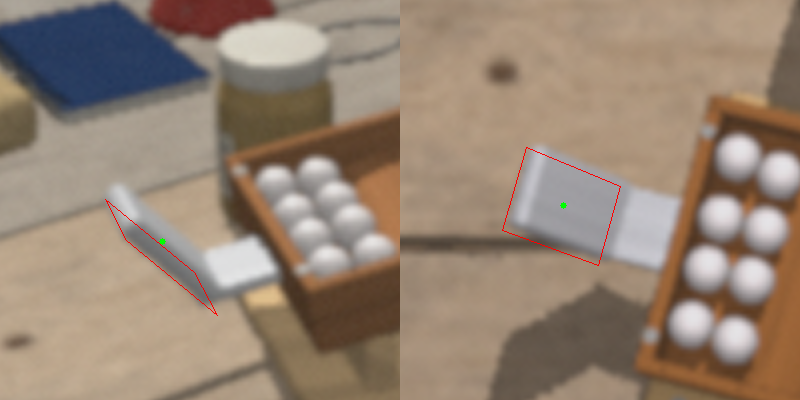

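```bash
cat >> h.py <<'E'
def overlay(b,th,name,cs=((190,160),(180,140)),k=4):
    P=[manip.get_image("scene"),manip.get_image("top")]; ims=[]
    for p,c in zip(P,cs):
        im=cv2.resize(p["color"],None,fx=k,fy=k,interpolation=cv2.INTER_CUBIC)
        t,L,N=b.at(th); Y=b.yb
        for s,col in((6,(0,0,255)),(-6,(0,255,0))):
            q=[t+u*20*Y+e*L+s*N for u,e in((1,26),(-1,26),(-1,-38),(1,-38))]
            cv2.polylines(im,[np.int32(proj(p,q)*k+k/2)],1,col,1)
        ims.append(im[c[1]*k:c[1]*k+400,c[0]*k:c[0]*k+400])
    cv2.imwrite(name,np.hstack(ims))
E
python3 - <<'E'
from h import *
b=Board([678,178,86],[.275,.961]); print(b.piv)
overlay(b,0,"pics/m2.png",((207,190),(195,165)),6)
print(*move(*goal(b,0,170)),goal(b,0,170)[0])
E
```

```text
[606.80886134 -70.78067002  75.        ]
[ 0.5625  0.0289 -0.1706] [-39.98  -4.62  -1.68] [704.8800023  271.93338985 202.43875535]
```

View pics/m2.png

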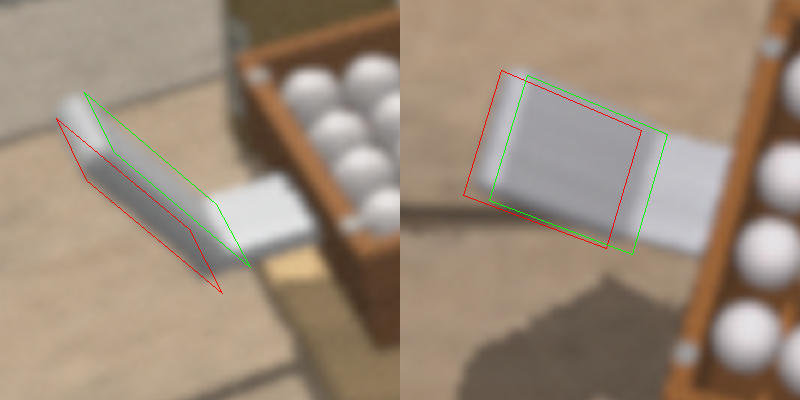

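```bash
python3 - <<'E'
from h import *
J=[];X=np.array([678,178,86.])
for n in("scene","top"):
    p=manip.get_image(n); J+=[(proj(p,X+e)-proj(p,X))[0] for e in np.eye(3)*1] and [np.array([(proj(p,X+e)-proj(p,X))[0] for e in np.eye(3)]).T]
J=np.vstack(J);print(J.round(2)); print(np.linalg.lstsq(J,np.array([-2,-2,1.8,-1]),rcond=None)[0])
E
python3 -m handwheel '[{"offset":[0.05,0,-0.015],"rotation":[-5,0,0]},{"offset":[0.1,0,-0.03],"rotation":[-10,-1,0]},{"offset":[0.15,0,-0.045],"rotation":[-15,-1,0]},{"offset":[0.2,0,-0.06],"rotation":[-20,-2,-1]},{"offset":[0.25,0.01,-0.075],"rotation":[-25,-3,-1]},{"offset":[0.3,0.01,-0.09],"rotation":[-30,-3,-1]},{"offset":[0.35,0.02,-0.105],"rotation":[-35,-4,-1.7]},{"offset":[0.4,0.02,-0.12],"rotation":[-40,-4.6,-1.7]}]' 0.65
```

```text
[[-0.27 -0.47 -0.02]
 [-0.22  0.15 -0.46]
 [ 0.   -0.54 -0.05]
 [-0.53 -0.   -0.07]]
[ 3.327603   -1.09471938  1.8987481 ]
time_s: 2.1
tool_pos: [556.9, 387.5, 211.5]
ee_rot: [-0.417, 0.898, -0.126, 0.058]
ft_force: [-0.5, 0.8, -0.2]
width: 30.2
```

```bash
python3 - <<'E'
from h import *
b=Board([681,177,87],[.275,.961]); print(b.piv)
for k in(150,60): print(k,*move(*goal(b,0,k)))
E
```

```text
[609.82108906 -71.73793968  75.        ]
150 [ 0.1772  0.0718 -0.0487] [0.23 0.06 0.  ]
60 [ 0.1772  0.1618 -0.0484] [0.23 0.06 0.  ]
```

```bash
python3 -m handwheel '[{"offset":[0.045,0.018,-0.012],"rotation":[0,0,0]},{"offset":[0.09,0.036,-0.024],"rotation":[0,0,0]},{"offset":[0.135,0.054,-0.036],"rotation":[0,0,0]},{"offset":[0.177,0.072,-0.049],"rotation":[0.2,0,0]},{"offset":[0.177,0.1,-0.049],"rotation":[0.2,0,0]},{"offset":[0.177,0.12,-0.049],"rotation":[0.2,0,0]},{"offset":[0.177,0.12,-0.049],"rotation":[0.2,0,0]},{"offset":[0.177,0.12,-0.049],"rotation":[0.2,0,0]}]'
python3 - <<'E'
from h import *
b=Board([681,177,87],[.275,.961])
overlay(b,0,"pics/m3.png",((190,130),(180,130)),4)
for k in(60,0): print(k,*move(*goal(b,0,k)))
E
```

```text
time_s: 2.9
tool_pos: [695.6, 229.1, 151.9]
ee_rot: [-0.418, 0.898, -0.126, 0.058]
ft_force: [0.3, 0.2, 0.2]
width: 29.9
60 [ 0.0002  0.0435 -0.0002] [-0.05  0.09  0.09]
0 [ 1.000e-04  1.035e-01 -2.000e-04] [-0.05  0.09  0.09]
```

View pics/m3.png

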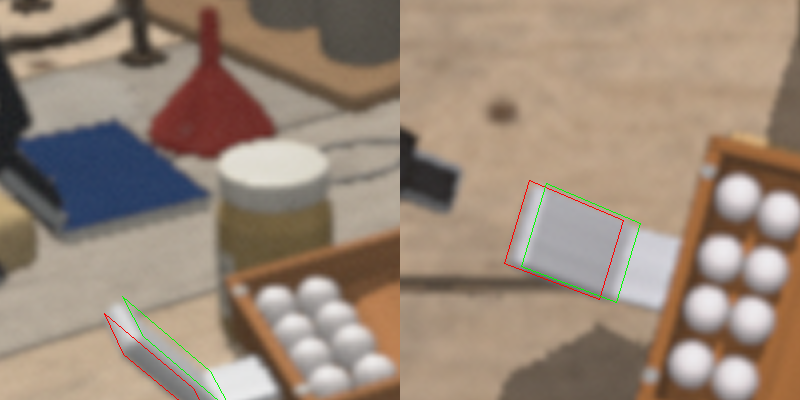

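```bash
python3 -m handwheel '[{"offset":[0,0.02,0],"rotation":[0,0,0]},{"offset":[0,0.04,0],"rotation":[0,0,0]},{"offset":[0,0.055,0],"rotation":[0,0,0]},{"offset":[0,0.068,0],"rotation":[0,0,0]},{"offset":[0,0.08,0],"rotation":[0,0,0]},{"offset":[0,0.08,0],"rotation":[0,0,0]}]'
python3 - <<'E'
from h import *
b=Board([681,177,87],[.275,.961])
overlay(b,0,"pics/m4.png",((190,160),(180,140)),4)
print(*move(*goal(b,0,0)))
E
```

```text
time_s: 3.6
tool_pos: [681.4, 179.4, 90.2]
ee_rot: [-0.418, 0.898, -0.125, 0.058]
ft_force: [0.2, 0.1, 0.8]
width: 30.0
[-0.      0.024  -0.0003] [-0.07  0.09  0.1 ]
```

View pics/m4.png

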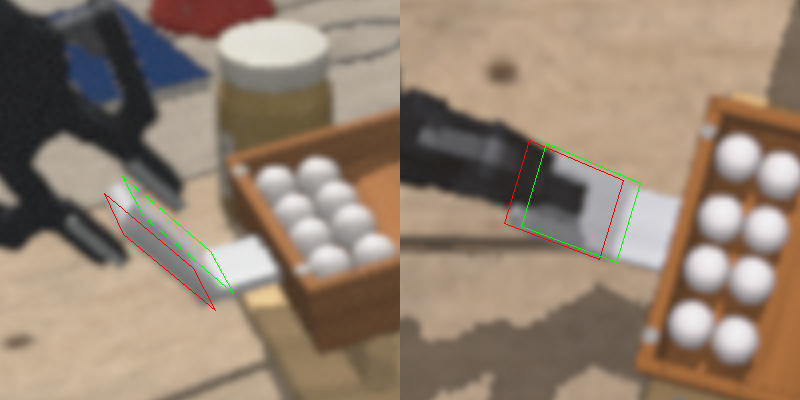

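The fingers straddle the tab, with the inner pad at about (150,190) and the outer at (100,240). I'll advance and close.

```bash
python3 -m handwheel '[{"offset":[0,0.012,0],"rotation":[0,0,0]},{"offset":[0,0.022,0],"rotation":[0,0,0]},{"offset":[0,0.022,0],"rotation":[0,0,0]}]' && python3 -m handwheel '[{"offset":[0,0,0],"rotation":[0,0,0]},{"offset":[0,0,0],"rotation":[0,0,0]},{"offset":[0,0,0],"rotation":[0,0,0]},{"offset":[0,0,0],"rotation":[0,0,0]},{"offset":[0,0,0],"rotation":[0,0,0]},{"offset":[0,0,0],"rotation":[0,0,0]}]' 1
python3 - <<'E'
from h import *
b=Board([681,177,87],[.275,.961])
p,r,st=R(); print(st["ft_force"],st["moment"],*move(*goal(b,0,0)))
# lift relative to current pose: rotate rigidly about hinge
for th in (.05,.1,.2,.3,.4,.5):
    q=Ro.from_rotvec(np.cross(b.out,UP)*th); 
    print(th,*move(b.piv+q.apply(p-b.piv),q*r))
E
```

```text
time_s: 4.0
tool_pos: [677.5, 165.8, 73.3]
ee_rot: [-0.418, 0.898, -0.126, 0.058]
ft_force: [0.7, -0.3, 1.1]
width: 30.2
time_s: 4.6
tool_pos: [677.5, 166.2, 73.2]
ee_rot: [-0.419, 0.898, -0.125, 0.058]
ft_force: [2.1, 3.1, -4.9]
width: 11.2
[ 2.11224703  3.12637093 -4.89069828] [ 2.17103489 -0.49956272  0.31015694] [ 0.0004  0.0002 -0.0002] [0.   0.1  0.02]
0.05 [-0.     -0.0093 -0.0081] [ 2.86  0.   -0.01]
0.1 [-0.     -0.0182 -0.0167] [ 5.73  0.   -0.01]
0.2 [-0.0001 -0.0347 -0.0351] [11.46  0.   -0.02]
0.3 [-0.0001 -0.0493 -0.0551] [ 1.719e+01  1.000e-02 -3.000e-02]
0.4 [-0.0001 -0.0618 -0.0764] [ 2.292e+01  1.000e-02 -4.000e-02]
0.5 [-0.0002 -0.0721 -0.0989] [ 2.865e+01  1.000e-02 -5.000e-02]
```

```bash
python3 -m handwheel '[{"offset":[0,-0.0047,-0.004],"rotation":[1.43,0,0]},{"offset":[0,-0.0093,-0.0081],"rotation":[2.86,0,0]},{"offset":[0,-0.0138,-0.0124],"rotation":[4.3,0,0]},{"offset":[0,-0.0182,-0.0167],"rotation":[5.73,0,0]},{"offset":[0,-0.0265,-0.0258],"rotation":[8.6,0,0]},{"offset":[0,-0.0347,-0.0351],"rotation":[11.46,0,0]},{"offset":[0,-0.0347,-0.0351],"rotation":[11.46,0,0]}]'
python3 - <<'E'
from h import *
b=Board([681,177,87],[.275,.961])
p,r,st=R(); print(st["ft_force"],st["moment"])
for th in (.2,.25,.3,.35,.4,.45,.5): print(th,*move(*goal(b,th,0)))
E
```

```text
time_s: 5.3
tool_pos: [676.1, 161.2, 125.3]
ee_rot: [-0.508, 0.85, -0.12, 0.071]
ft_force: [-0.5, 1.8, -6.4]
width: 11.2
[-0.5262751   1.75446606 -6.44578343] [ 2.45006033 -0.15321899  0.3239936 ]
0.2 [0.0003 0.0024 0.0017] [-0.29 -0.03 -0.04]
0.25 [ 0.0003 -0.007  -0.0063] [ 2.57 -0.03 -0.03]
0.3 [ 0.0003 -0.0159 -0.0148] [ 5.44 -0.04 -0.03]
0.35 [ 0.0003 -0.0245 -0.0238] [ 8.3  -0.04 -0.03]
0.4 [ 0.0003 -0.0325 -0.0332] [11.17 -0.04 -0.03]
0.45 [ 0.0003 -0.0401 -0.0429] [14.03 -0.04 -0.03]
0.5 [ 0.0003 -0.0472 -0.0531] [16.9  -0.04 -0.03]
```

```bash
python3 -m handwheel '[{"offset":[0,-0.008,-0.007],"rotation":[2.6,0,0]},{"offset":[0,-0.016,-0.0148],"rotation":[5.4,0,0]},{"offset":[0,-0.0245,-0.0238],"rotation":[8.3,0,0]},{"offset":[0,-0.0325,-0.0332],"rotation":[11.2,0,0]},{"offset":[0,-0.04,-0.043],"rotation":[14,0,0]},{"offset":[0,-0.0465,-0.0515],"rotation":[16.5,0,0]},{"offset":[0,-0.0465,-0.0515],"rotation":[16.5,0,0]},{"offset":[0,-0.0465,-0.0515],"rotation":[16.5,0,0]}]' && python3 -m handwheel '[{"offset":[0,0,0],"rotation":[0,0,0]},{"offset":[0,0,0],"rotation":[0,0,0]},{"offset":[0,0,0],"rotation":[0,0,0]},{"offset":[0,0,0],"rotation":[0,0,0]},{"offset":[0,0,0],"rotation":[0,0,0]},{"offset":[0,0,0],"rotation":[0,0,0]},{"offset":[0,0,0],"rotation":[0,0,0]},{"offset":[0,0,0],"rotation":[0,0,0]}]'
python3 - <<'E'
from h import *
b=Board([681,177,87],[.275,.961])
overlay(b,.49,"pics/m5.png",((220,150),(240,155)),4)
print(*move(*goal(b,.49,0)))
E
```

```text
time_s: 6.1
tool_pos: [670.0, 138.1, 191.3]
ee_rot: [-0.625, 0.768, -0.108, 0.088]
ft_force: [5.6, -0.6, -4.7]
width: 11.1
time_s: 6.9
tool_pos: [670.0, 138.2, 191.3]
ee_rot: [-0.625, 0.768, -0.108, 0.089]
ft_force: [4.6, -0.5, -4.2]
width: 11.5
[-0.      0.0014  0.0008] [-0.22 -0.09  0.03]
```

View pics/m5.png

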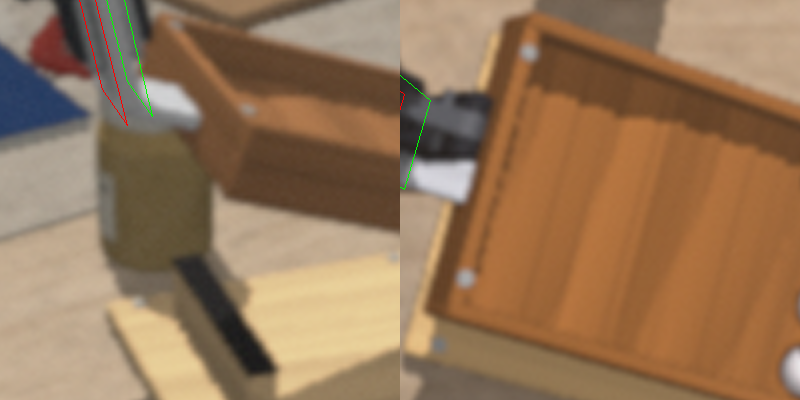

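```bash
python3 - <<'E'
from h import *
b=Board([681,177,87],[.275,.961])
overlay(b,.49,"pics/m6.png",((290,150),(300,165)),4)
E
```

```text
(no output)
```

View pics/m6.png

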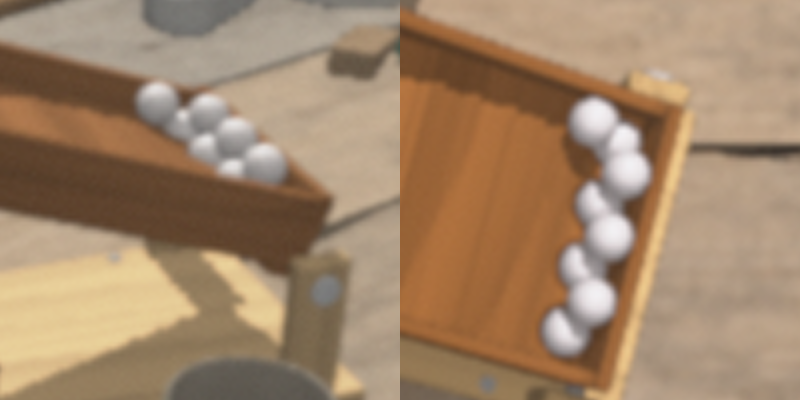

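All eight balls are at the pocket end. In the top crop four are seated, near (622,140), (592,203), (578,265) and (565,330), with four surplus riding above them. Now I'll lower the board.

```bash
python3 - <<'E'
from h import *
b=Board([681,177,87],[.275,.961])
for th in (.45,.4,.35,.3,.25,.2,.15,.1,.05,0): print(th,*move(*goal(b,th,0)))
E
```

```text
0.45 [-0.0001  0.0092  0.0069] [-2.51 -0.09  0.03]
0.4 [-0.0001  0.0192  0.0141] [-5.37 -0.09  0.03]
0.35 [-0.0001  0.0296  0.0208] [-8.24 -0.09  0.03]
0.3 [-0.0001  0.0403  0.027 ] [-11.1   -0.09   0.03]
0.25 [-0.0002  0.0513  0.0326] [-13.97  -0.1    0.03]
0.2 [-0.0002  0.0626  0.0377] [-16.83  -0.1    0.02]
0.15 [-0.0002  0.0741  0.0422] [-19.7   -0.1    0.02]
0.1 [-0.0002  0.0858  0.0461] [-2.256e+01 -1.000e-01  2.000e-02]
0.05 [-0.0002  0.0977  0.0494] [-2.543e+01 -1.000e-01  2.000e-02]
0 [-0.0002  0.1098  0.0521] [-2.829e+01 -1.000e-01  1.000e-02]
```

```bash
python3 -m handwheel '[{"offset":[0,0.009,0.0069],"rotation":[-2.5,0,0]},{"offset":[0,0.019,0.0141],"rotation":[-5.4,0,0]},{"offset":[0,0.0296,0.0208],"rotation":[-8.2,0,0]},{"offset":[0,0.0403,0.027],"rotation":[-11.1,0,0]},{"offset":[0,0.0513,0.0326],"rotation":[-14,0,0]},{"offset":[0,0.0626,0.0377],"rotation":[-16.8,0,0]},{"offset":[0,0.0741,0.0422],"rotation":[-19.7,0,0]},{"offset":[0,0.0858,0.0461],"rotation":[-22.5,0,0]}]'
python3 - <<'E'
from h import *
b=Board([681,177,87],[.275,.961])
for th in (.1,.07,.05,.03,.02,.01,0): print(th,*move(*goal(b,th,0)))
E
```

```text
time_s: 7.9
tool_pos: [677.4, 165.2, 97.3]
ee_rot: [-0.462, 0.876, -0.123, 0.065]
ft_force: [-0.4, 0.5, -2.0]
width: 11.0
0.1 [ 0.0002 -0.0003 -0.0006] [ 0.11 -0.08 -0.01]
0.07 [0.0002 0.0054 0.0041] [-1.61 -0.08 -0.01]
0.05 [0.0002 0.0094 0.0071] [-2.76 -0.08 -0.01]
0.03 [0.0002 0.0134 0.01  ] [-3.9  -0.08 -0.01]
0.02 [0.0002 0.0154 0.0114] [-4.48 -0.08 -0.01]
0.01 [0.0002 0.0174 0.0128] [-5.05 -0.08 -0.01]
0 [0.0002 0.0194 0.0142] [-5.62 -0.08 -0.01]
```

```bash
python3 -m handwheel '[{"offset":[0,0.0054,0.0041],"rotation":[-1.6,0,0]},{"offset":[0,0.0094,0.0071],"rotation":[-2.8,0,0]},{"offset":[0,0.0134,0.01],"rotation":[-3.9,0,0]},{"offset":[0,0.0174,0.0128],"rotation":[-5,0,0]},{"offset":[0,0.0194,0.0142],"rotation":[-5.6,0,0]},{"offset":[0,0.0194,0.0142],"rotation":[-5.6,0,0]},{"offset":[0,0.0194,0.0142],"rotation":[-5.6,0,0]},{"offset":[0,0.0194,0.0142],"rotation":[-5.6,0,0]}]' && python3 -m handwheel '[{"offset":[0,0,0],"rotation":[0,0,0]},{"offset":[0,0,0],"rotation":[0,0,0]},{"offset":[0,0,0],"rotation":[0,0,0]},{"offset":[0,0,0],"rotation":[0,0,0]},{"offset":[0,0,0],"rotation":[0,0,0]},{"offset":[0,0,0],"rotation":[0,0,0]},{"offset":[0,0,0],"rotation":[0,0,0]},{"offset":[0,0,0],"rotation":[0,0,0]}]'
python3 - <<'E'
from h import *
b=Board([681,177,87],[.275,.961])
print(*move(*goal(b,0,0)))
overlay(b,0,"pics/m7.png",((240,165),(230,150)),3)
p=manip.get_image("top")
E
```

```text
time_s: 8.7
tool_pos: [677.6, 166.2, 73.4]
ee_rot: [-0.419, 0.897, -0.126, 0.059]
ft_force: [3.1, 3.2, -4.3]
width: 11.3
time_s: 9.5
tool_pos: [677.5, 166.2, 73.4]
ee_rot: [-0.419, 0.897, -0.126, 0.059]
ft_force: [2.6, 1.7, -3.5]
width: 11.5
[ 0.0004  0.0003 -0.0001] [-0.05 -0.07 -0.02]
```

View pics/m7.png

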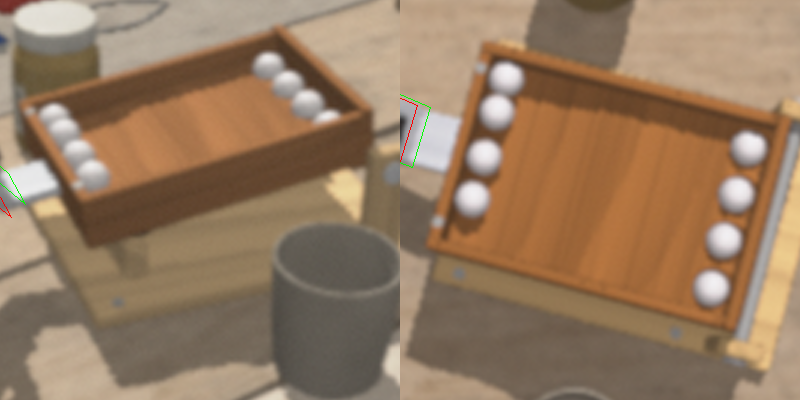

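Four balls sit in the pockets (right side, x≈710–750) and four in the channel (x≈472–506). Next: open to about 30 mm, then retreat along the lean.

```bash
python3 -m handwheel '[{"offset":[0,0,0],"rotation":[0,0,0]},{"offset":[0,0,0],"rotation":[0,0,0]},{"offset":[0,0,0],"rotation":[0,0,0]},{"offset":[0,0,0],"rotation":[0,0,0]},{"offset":[0,0,0],"rotation":[0,0,0]}]' 0.65 && python3 -m handwheel '[{"offset":[0,-0.01,0],"rotation":[0,0,0]},{"offset":[0,-0.03,0],"rotation":[0,0,0]},{"offset":[0,-0.06,0],"rotation":[0,0,0]},{"offset":[0,-0.1,0],"rotation":[0,0,0]},{"offset":[0,-0.14,0],"rotation":[0,0,0]},{"offset":[0,-0.14,0],"rotation":[0,0,0]},{"offset":[0,-0.14,0],"rotation":[0,0,0]},{"offset":[0,-0.14,0],"rotation":[0,0,0]}]'
python3 - <<'E'
from h import *
b=Board([681,177,87],[.275,.961])
overlay(b,0,"pics/m8.png",((207,150),(205,140)),2.5.__int__() if 0 else 3)
for n in("scene","top"):
    p=manip.get_image(n)
    for t in("jar_mid","beaker_mid","ball0_center","pocket0"): print(n,t,[np.round(d["xyz"]).tolist() for d in manip.pinpoint(p,t) if d["conf"]>.5])
E
```

```text
time_s: 10.15
tool_pos: [677.5, 166.1, 73.5]
ee_rot: [-0.419, 0.897, -0.126, 0.059]
ft_force: [-0.1, -0.6, 0.4]
width: 30.2
time_s: 10.95
tool_pos: [702.0, 251.9, 180.2]
ee_rot: [-0.418, 0.897, -0.127, 0.059]
ft_force: [0.2, -0.8, -0.3]
width: 29.8
scene jar_mid [[800.0, 33.0, 54.0]]
scene beaker_mid [[478.0, 48.0, 39.0]]
scene ball0_center [[634.0, -45.0, 91.0], [633.0, 112.0, 76.0]]
scene pocket0 [[577.0, -37.0, 92.0], [665.0, -53.0, 99.0], [633.0, -51.0, 92.0], [661.0, -58.0, 91.0], [604.0, -40.0, 92.0]]
top jar_mid [[800.0, 37.0, 52.0]]
top beaker_mid [[476.0, 52.0, 42.0]]
top ball0_center [[637.0, 113.0, 79.0]]
top pocket0 [[606.0, -41.0, 93.0], [572.0, -36.0, 95.0], [633.0, -48.0, 89.0], [663.0, -60.0, 92.0]]
```

View pics/m8.png

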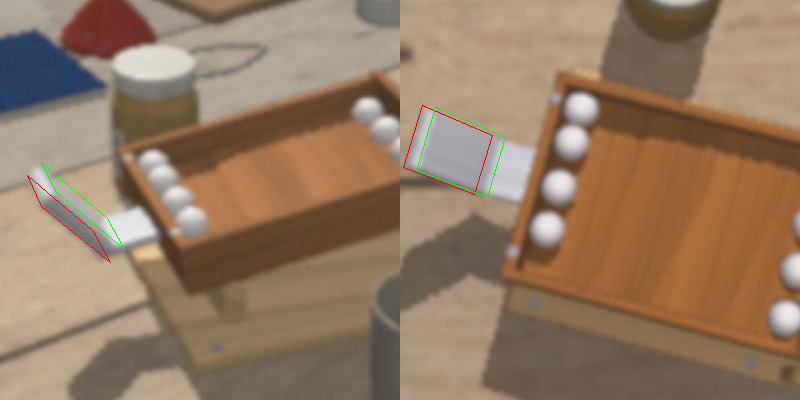

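The board is back on its rest, with the tab on its rest outline. The gripper is clear, and four balls lie in the channel.

```bash
python3 -c "
from bench import manip
print(manip.sign_off())"
```

```text
the job is handed in; nothing more can be done
None
```

I counted out four balls and handed the job in at about 11 s, well inside the 61 s limit. I gripped the tab by its flat faces, lifted the board to about 0.49 rad and held it there. Then I lowered it onto its rest, let go and backed off along the tab's lean.

- **Balls:** the picture taken on the rest just before letting go shows four balls in the pockets and four in the channel. The view after release shows the same four in the channel, but its crop cuts off the pocket end, so only part of the pocket row shows there.
- **Board:** after release the tab lies on its rest outline in both views.
- **Jar and beaker:** they measured within 1–5 mm of where they started, about the accuracy of the measurement.
- **Forces:** the readings at the end of each move stayed below about 8 N, and the gripper never came near the balls.
- **Disagreements:** the two views of the tab differed by about 2 pixels, so I used a compromise position, and the grasp closed cleanly on it. The ball detector reported only one or two balls per picture, so the count comes from the pictures themselves.

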